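# Clamp a circuit board in its holding frame

### The job

Get the circuit board ready for soldering: with the fingertips, push the clamp bar along the frame until it has shoved the board squarely home, snug between the bar and the stop strip. Then push the lock lever round until it lies fully shut along the bar, and back away. Lift nothing, do not touch the board itself with the gripper or arm, and leave the reel, screwdriver and jar where they are.

Things in the scene. Friction and masses are not known exactly. Their poses are not given: they have to be found in the camera images.
- frame: fixed board-holding frame flat on the bench, 300 (x) by 242 (y) mm, origin at the centre of its underside; +x points from the clamp bar to the stop strip (the way the bar is pushed, away from the robot), z up. A black foam bed (top 20 mm above the bench, 280 x 216 mm) lies between two red side rails along x (centred at y = +-115 mm, 12 mm wide, tops 30 mm above the bench). At the far end is the fixed aluminium stop strip across the frame, 16 mm thick, z 20 to 38 mm
- stop_face (a point): middle of the stop strip's face that looks at the bar: frame x = +110, y = 0, z = 29 mm. The board is home when its far edge lies along this face
- clamp_bar (a joint): travel of the clamp bar along frame +x, in m, 0 to 0.13; 0 is fully back (bar centre at frame x = -108 mm). It is against the board with the board home at 0.110. The bar is aluminium, straight across the frame, 16 mm thick (x), 206 mm long (y), from the foam at z = 20 up to z = 46 mm, with black end blocks (34 x 26 mm in x and y, z 31.5 to 45.5 mm) that ride on the rails at y = +-114 mm. It cannot turn in its guides; about 4 N of friction; it stays where it is left
- bar_push (a point): where to push the bar: on its near (-x) face, 25 mm to the +y side of its middle, 36 mm above the bench. Axes as the frame's
- lock_lever (a joint): angle of the lock lever, rad, 0 to 1.7. At 0 it is shut: it lies along the top of the bar, pointing along frame +y, and is stopped there. It grows counter-clockwise seen from above; at 1.57 it points to frame -x (towards the robot). It turns about a vertical pin on the bar and travels with the bar; about 0.12 N m of friction, so about 2 N at the tab; it stays where it is left. Push its outer side (-y and -x side) to shut it
- lever_tab (a point): centre of the black finger tab at the lever's free end, 72 mm from the pin; the tab is 20 mm across the lever, 24 mm along it, and stands from z = 53.5 to 79.5 mm above the bench. Its y axis points along the lever from pin to tab, its -x axis points to the outer side that is to be pushed. The lever's steel strip is 20 mm wide, from 12 mm behind the pin to 84 mm beyond it, z 47.5 to 56.5 mm
- lever_pivot (a point): on the lever's pin, at the tab's mid height (66.5 mm above the bench); the pin is on the bar's centre line 90 mm to the -y side of the bar's middle
- board_centre (a point): centre of the loose green circuit board (half-way up, 22 mm above the bench as it lies on the foam). The board is 100 (its x) by 150 (its y) by 4 mm, with low parts on top up to 9 mm high; it lies a little askew, up to 0.15 rad, some way short of the stop strip. When home its centre is at frame x = +60 mm
- reel: bystander: green reel standing beside the frame's +y side, 56 mm across, 50 mm high; origin at the centre of its underside
- jar: bystander: small clear jar with a white cap, 48 mm across, 60 mm high; origin at the centre of its underside
- driver: bystander: screwdriver 160 mm long lying on the bench beside the frame's -y side; origin under its middle, x along it
Not all that is in view belongs to the job. What is meant by the part that bears board_centre is not blue, pink or red, and is the smaller of those in its own colour.

How it is judged:
By the outcome, as a careful person would: the job done as asked, in the order asked, and still so for the second after the job is handed in, with the robot touching nothing.
It also fails if it takes over 43 s, if anything falls off the work surface, if the arm or the gripper's body presses on something with over 40 N, if the wrist force passes 120 N, or if a joint passes its speed limit or range.

### The arm

A 7-joint arm with a two-finger parallel gripper is mounted at the origin on the work surface. World frame = base frame: x ahead of the robot, y to its left, z up, the work surface at z = 0. Lengths are in m, angles in degrees, forces in N, time in s.
With the tool pointing down it reaches from about 0.35 to 0.9 m from the base axis. Payload 19.9 kg.
Tool frame: the origin (TCP) lies on the centre line of the jaws, within the pads' length; the fingertips stand 14 mm ahead of it and the grasp point (between the pads) lies 5 mm behind it (arm.tip_reach is the distance from the TCP to the fingertips, in m); z points along the fingers, y is the direction in which the jaws open and shut (so a half turn about z gives the same grasp; the last joint's range is limited). The gripper opens to 85 mm and grips with 20 to 120 N. Pads are 22 mm wide; open, the fingers measure 114 mm over their backs; the gripper's body (76 mm by 85 mm) begins 54 mm behind the grasp point. The pads swing forward as they close: fully open they stand 13 mm farther back than shut.
Start: joints at [-65.403, 23.915, -0.59, 92.452, 0.269, 63.638, -3.037], TCP at [0.283, 0.557, 0.245] pointing down, gripper open.
Joint ranges: [-161.28, 161.28], [-22.2, 115.67], [-73.04, 71.86], [3.21, 147.25], [-68.34, 248.33], [10.77, 114.83], [-161.83, 161.83]. Speed limits (degrees/s): [108.29, 108.29, 136.94, 136.94, 172.46, 172.46, 172.46].

### API

Orientations are given as [roll, pitch, yaw] about the fixed x, y, z axes, in that order (R = Rz(yaw) Ry(pitch) Rx(roll)).
In Python, from rig import telemetry, cams, arm gives the robot as it stands.
- The arm moves only by the shell command python3 -m inch 'ROWS' [FORCE]. ROWS is JSON, a list of rows, each a list of 7 numbers: the opening, from 0 (shut) to 1 (fully open), then the shift along the tool's x, y, z in m, then the turn, a rotation vector about the tool's x, y, z in degrees. In form: [[claw, tx, ty, tz, rx, ry, rz], ...]. A call has 1 to 12 rows; each row is the pose to reach, as a shift and turn from the pose commanded when the call began, along the tool's axes at that moment; what a row does not reach only later rows make up. A row lasts 1/12 s, in which the tool goes at most 41.7 mm and 7.16 degrees, less where a joint would pass 70% of its speed; a pose out of reach is approached as far as the arm can. A call with a gripper value outside its range is refused whole. The fingers move at their own pace and stop on an object; FORCE is the grip in N (left out, the last holds). Time passes only in rows, so rows that repeat a pose let the fingers close. It gives the time, the measured TCP pose, the force and the opening at its end, in the units of the state.
- telemetry.sense(): the state, without advancing time (a new reading comes with each control period).
- cams.grab_frame(name): name is "side" or "top"; returns (picture, depth): 420x560x3 uint8, red, green, blue; 420x560 float32, m along the optical axis (not along the pixel's ray), 0 where there is no reading.
- cams.camera_params(name): a dict with "fx", "fy", "cx", "cy" (pixels), "world_to_cam" (4x4, takes a point from world to camera coordinates). Camera axes: x right, y up, looking along -z (the intrinsics and any distortion apply to the point x, -y, -z); pixel columns grow to the right and rows downward; lengths in m; the calibration is good to about 2 mm. A picture is of the moment at which its call begins. camera_params takes no time and is no camera call.
- arm.hand_in(): hands the job in, once; it reports no verdict.
The state is a dict: "clock": time; "qpos": joint angles; "qvel": joint speeds; "joint_torque": joint torques, N m; "tcp_pos": TCP position; "ee_rot": TCP orientation; "force": force on the tool from outside, world axes, zero at the start; "moment": the same for the moment, N m; "finger_gap": opening from 0.0 (shut) to 1.0 (fully open).
Only numpy, scipy, OpenCV 4.12 (cv2) and the standard library are available. Lean on these libraries where they do the work, as an engineer would, in place of code of your own. Each camera call takes 0.05 s, during which the arm holds its last target.

## Working session

There is one attempt and no reset: what is moved stays moved. The work goes in short steps, Python scripts to look and compute and a shell command to move; the robot and the scene stay as the last step left them, time stands still between calls to the robot, and variables do not carry over. Pictures are saved under pics/ and viewed, and the job is handed in when it is done.

```bash
ls; mkdir -p pics
python3 - <<'E'
from rig import telemetry,cams,arm
import cv2,numpy as np
for n in("top","side"):
    p,d=cams.grab_frame(n); cv2.imwrite(f"pics/{n}0.png",p[:,:,::-1]); np.save(f"pics/{n}0d.npy",d); np.save(f"pics/{n}0.npy",p)
    c=cams.camera_params(n); print(n,{k:(np.round(v,4).tolist() if k=="world_to_cam" else v) for k,v in c.items()})
print(telemetry.sense()); print(arm.tip_reach)
E
```

```text
pics
top {'fx': 422.7704216996476, 'fy': 422.7704216996476, 'cx': 278.646737938514, 'cy': 211.59598778940153, 'world_to_cam': [[-0.0044, -1.0, -0.0075, 0.0961], [0.9902, -0.0054, 0.1397, -0.55], [-0.1397, -0.0068, 0.9902, -0.9582], [0.0, 0.0, 0.0, 1.0]]}
side {'fx': 468.06735725555933, 'fy': 468.06735725555933, 'cx': 275.23943653627424, 'cy': 208.05718784937721, 'world_to_cam': [[0.9906, -0.1368, 0.0037, -0.5285], [0.0712, 0.5387, 0.8395, -0.1258], [-0.1168, -0.8313, 0.5434, -1.1073], [0.0, 0.0, 0.0, 1.0]]}
{'clock': 0.1, 'qpos': array([-65.4019752 ,  23.94584007,  -0.59136984,  92.48211471,
         0.26872572,  63.63798352,  -3.03679686]), 'qvel': array([ 0.10153037, -0.07911725,  0.10951823, -0.08930498, -0.08279211,
        0.08899226, -0.1552922 ]), 'joint_torque': array([ 1.54983616e-03, -8.65833735e+01,  6.80857077e-01, -4.35623538e+01,
        1.92697858e-02,  5.09666555e-03, -2.68601099e-05]), 'tcp_pos': array([0.28336816, 0.55673458, 0.24470914]), 'ee_rot': array([-1.79935568e+02,  4.04687802e-03,  1.53025251e+02]), 'force': array([ 0.54737092,  0.63373276, -0.1259792 ]), 'moment': array([ 0.00733317, -0.03032806, -0.03295744]), 'finger_gap': 0.9981140757227615}
0.014
```

View pics/top0.png

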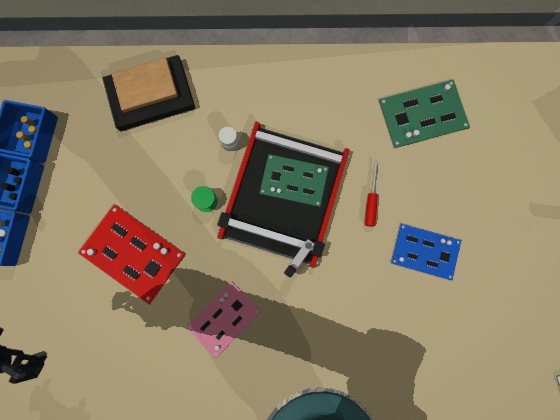

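View pics/side0.png

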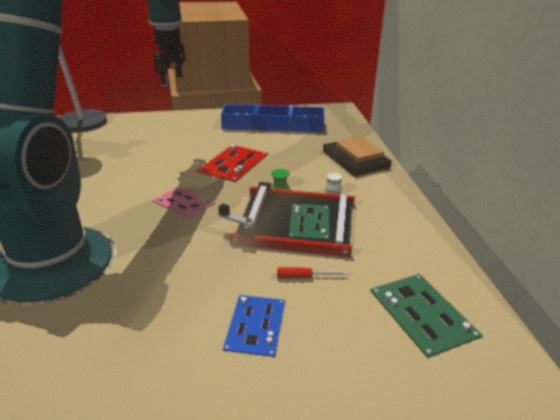

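Candidates for the board in the top view are green (295,180) in the frame, larger green (424,113), blue (427,252), red (132,253) and pink (224,320). The smaller green one at (295,180), on the frame, fits the description. I'll check it in a close crop.

Run:
```python
import cv2,numpy as np
p=cv2.imread("pics/top0.png")
c=p[110:290,190:390]; cv2.imwrite("pics/crop0.png",cv2.resize(c,None,fx=4,fy=4,interpolation=cv2.INTER_CUBIC)[:600*2,:800][:720])
p=cv2.imread("pics/crop0.png"); cv2.imwrite("pics/crop0.png",cv2.resize(p,None,fx=.83,fy=.83));
```

```text
(no output)
```

View pics/crop0.png

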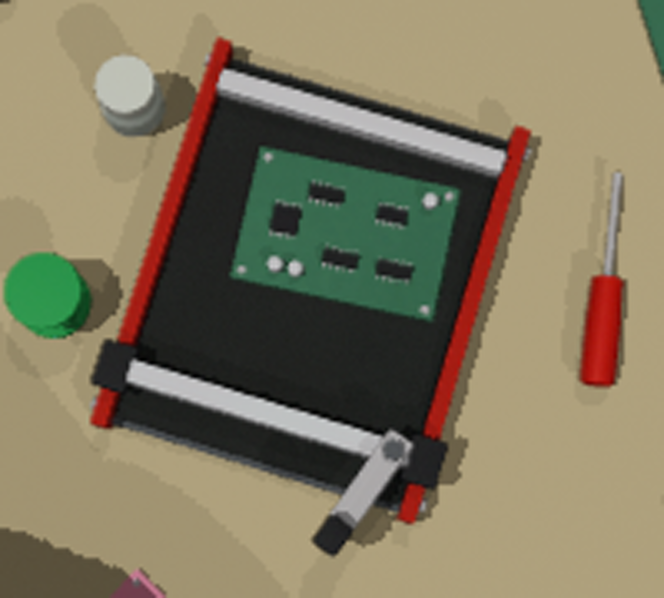

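```bash
cat > h.py <<'E'
import numpy as np
from rig import cams
from scipy.optimize import least_squares
def ray(n,u,v,z):
    c=cams.camera_params(n);T=np.array(c["world_to_cam"]);R=T[:3,:3];o=-R.T@T[:3,3]
    d=R.T@np.array([(u-c["cx"])/c["fx"],-(v-c["cy"])/c["fy"],-1]); return o+d*(z-o[2])/d[2]
def proj(n,P):
    c=cams.camera_params(n);T=np.array(c["world_to_cam"]);q=T[:3,:3]@np.asarray(P)+T[:3,3]
    return c["cx"]+c["fx"]*q[0]/-q[2], c["cy"]-c["fy"]*q[1]/-q[2]
def fitframe(obs):
    # obs: (n,u,v,(fx,fy,fz))
    def W(p,f): 
        c,s=np.cos(p[2]),np.sin(p[2]); return np.array([p[0]+c*f[0]-s*f[1],p[1]+s*f[0]+c*f[1],f[2]])
    g=lambda p:np.concatenate([W(p,f)[:2]-ray(n,u,v,f[2])[:2] for n,u,v,f in obs])
    r=least_squares(g,[.6,.05,-.2]); return r.x,g(r.x)
E
python3 - <<'E'
from h import *
k=lambda u,v:(190+u/3.32,110+v/3.32)
o=[("top",*k(u,v),f) for u,v,f in [(223,40,(.15,.115,.03)),(102,425,(-.15,.115,.03)),(521,129,(.15,-.115,.03)),(409,521,(-.15,-.115,.03))]]
x,g=fitframe(o); print(x,np.degrees(x[2]),np.round(g*1000,1))
c,s=np.cos(x[2]),np.sin(x[2]);R=np.array([[c,-s],[s,c]])
def F(u,v,z): 
    w=ray("top",*k(u,v),z); return np.round(w,4),np.round(R.T@(w[:2]-x[:2])*1000,1)
for nm,u,v,z in [("barL",133,370,.046),("barmid",255,407,.046),("pivot",395,447,.0565),("tab",332,534,.0795),("blkL",114,365,.0455),("blkR",427,461,.0455),("stopnearL",220,92,.038),("stopnearR",502,173,.038),("b1",260,148,.024),("b2",459,188,.024),("b3",434,321,.024),("b4",232,277,.024),("reel",43,287,.05),("jar",126,83,.06),("drv tip",617,175,.005),("drv end",597,383,.015)]: print(nm,*F(u,v,z))
E
```

```text
[ 0.59721999  0.07903118 -0.29834846] -17.094107405591064 [ 0.4 -0.4 -1.8  2.5  2.1 -2.  -0.7 -0.1]
barL [0.5268 0.207  0.046 ] [-104.9  101.6]
barmid [0.5003 0.1211 0.046 ] [-105.    11.7]
pivot [0.4712 0.0242 0.0565] [-104.3  -89.5]
tab [0.4119 0.0685 0.0795] [-174.   -64.5]
blkL [0.5305 0.2205 0.0455] [-105.3  115.6]
blkR [0.462  0.0013 0.0455] [-106.4 -114. ]
stopnearL [0.7316 0.1468 0.038 ] [108.5 104.3]
stopnearR [ 0.6696 -0.0571  0.038 ] [ 109.2 -108.9]
b1 [0.6933 0.1181 0.024 ] [80.3 65.6]
b2 [ 0.6622 -0.0275  0.024 ] [ 93.4 -82.7]
b3 [ 0.5639 -0.0074  0.024 ] [ -6.4 -92.4]
b4 [0.597  0.1385 0.024 ] [-17.7  56.8]
reel [0.5858 0.2709 0.05  ] [-67.3 180. ]
jar [0.7316 0.2127 0.06  ] [ 89.1 167.2]
drv tip [ 0.6762 -0.1475  0.005 ] [ 142.1 -193.4]
drv end [ 0.5193 -0.1252  0.015 ] [ -14.5 -218.1]
```

```bash
python3 -m inch '[[0,-0.015,-0.012,0,0,0,-1],[0,-0.045,-0.037,0.005,0,0,-3],[0,-0.075,-0.062,0.015,0,0,-5],[0,-0.105,-0.087,0.025,0,0,-7],[0,-0.135,-0.112,0.035,0,0,-9],[0,-0.165,-0.137,0.045,0,0,-9.9],[0,-0.195,-0.161,0.055,0,0,-9.9],[0,-0.225,-0.186,0.065,0,0,-9.9],[0,-0.255,-0.211,0.075,0,0,-9.9],[0,-0.285,-0.235,0.085,0,0,-9.9],[0,-0.315,-0.26,0.095,0,0,-9.9],[0,-0.345,-0.285,0.095,0,0,-9.9]]'
python3 -m inch '[[0,0,0,0,0,0,0],[0,0,0,0,0,0,0],[0,0,0,0,0,0,0]]'
```

```text
clock: 1.1
tcp_pos: [0.4612, 0.1444, 0.1487]
ee_rot: [-179.9, -0.1, 162.9]
force: [0.4, 1.5, -0.8]
finger_gap: -0.006
clock: 1.35
tcp_pos: [0.4615, 0.1468, 0.1502]
ee_rot: [-180.0, -0.0, 162.9]
force: [-0.2, 0.9, 0.8]
finger_gap: -0.001
```

```bash
python3 -m inch '[[0,0,0,0.02,0,0,0],[0,0,0,0.045,0,0,0],[0,0,0,0.07,0,0,0],[0,0,0,0.09,0,0,0],[0,0,0,0.104,0,0,0],[0,0,0,0.104,0,0,0],[0,0,0,0.104,0,0,0]]'
cat > snap.py <<'E'
import sys,cv2
from h import *
def snap(tag,win,fx,n="top"):
    p,d=cams.grab_frame(n); cv2.imwrite(f"pics/{tag}_{n}_full.png",p[:,:,::-1])
    x0,y0,x1,y1=win; cv2.imwrite(f"pics/{tag}_{n}.png",cv2.resize(p[y0:y1,x0:x1,::-1],None,fx=fx,fy=fx,interpolation=cv2.INTER_CUBIC))
    return p,d
if __name__=="__main__":
    snap(sys.argv[1],(190,110,390,290),3.32); snap(sys.argv[1],(200,160,380,270),4.4,"side")
E
python3 snap.py a
```

```text
clock: 1.93
tcp_pos: [0.4611, 0.1475, 0.0462]
ee_rot: [-180.0, -0.1, 163.0]
force: [1.0, 0.3, 1.1]
finger_gap: -0.004
```

View pics/a_top.png

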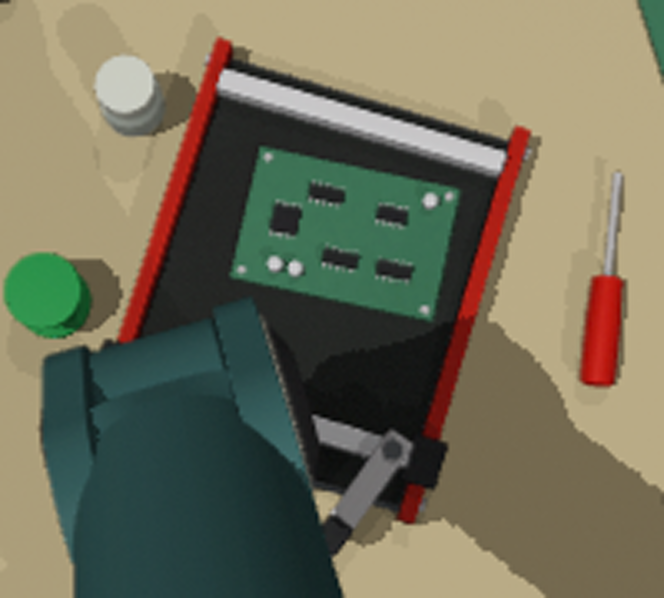

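View pics/a_side.png

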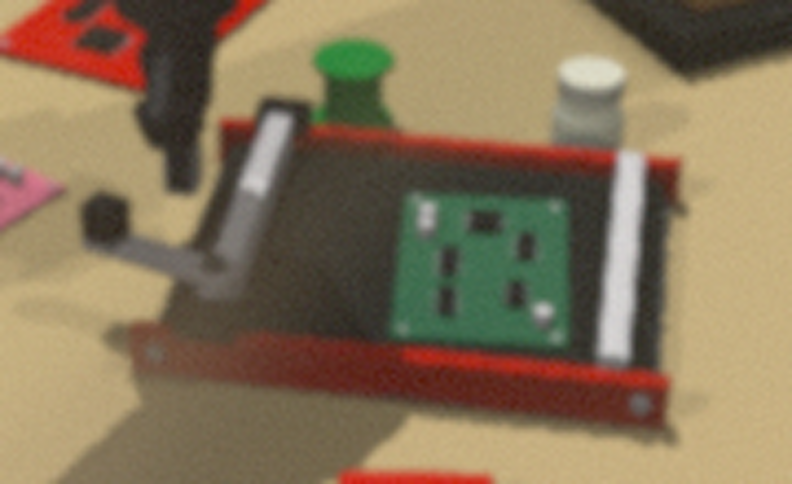

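The side view shows the shut fingertips at about (185,185) in the crop, just behind the bar and clear of the lever tab at (105,218). Now I'll push.

```bash
python3 -m inch '[[0,-0.008,0,0,0,0,0],[0,-0.016,0,0,0,0,0],[0,-0.022,0,0,0,0,0],[0,-0.027,0,0,0,0,0],[0,-0.032,0,0,0,0,0],[0,-0.038,0,0,0,0,0],[0,-0.045,0,0,0,0,0],[0,-0.052,0,0,0,0,0],[0,-0.059,0,0,0,0,0],[0,-0.066,0,0,0,0,0],[0,-0.073,0,0,0,0,0],[0,-0.080,0,0,0,0,0]]'
python3 -m inch '[[0,-0.005,0,0,0,0,0],[0,-0.010,0,0,0,0,0],[0,-0.015,0,0,0,0,0],[0,-0.020,0,0,0,0,0],[0,-0.025,0,0,0,0,0],[0,-0.030,0,0,0,0,0],[0,-0.033,0,0,0,0,0],[0,-0.036,0,0,0,0,0]]'
python3 snap.py b
```

```text
clock: 3.03
tcp_pos: [0.5386, 0.1226, 0.0462]
ee_rot: [-180.0, -0.0, 162.9]
force: [-5.7, -0.3, 2.6]
finger_gap: -0.002
clock: 3.7
tcp_pos: [0.5726, 0.112, 0.0461]
ee_rot: [-180.0, -0.0, 162.9]
force: [-5.3, -1.0, 1.7]
finger_gap: 0.0
```

View pics/b_side.png

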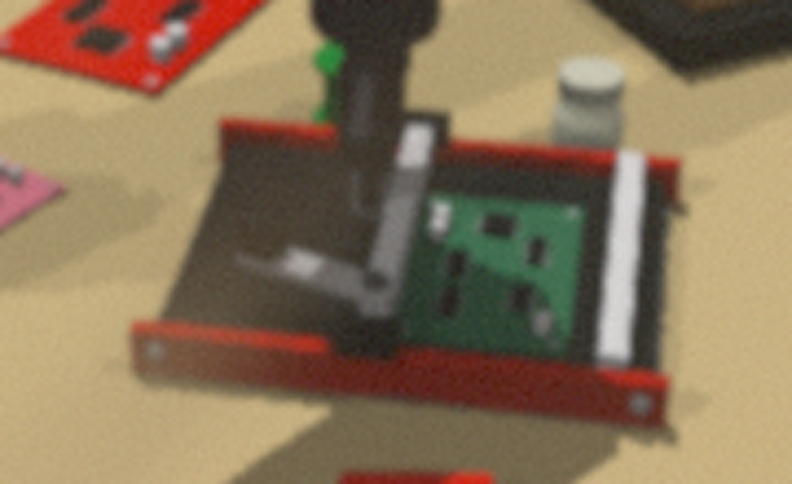

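View pics/b_top.png

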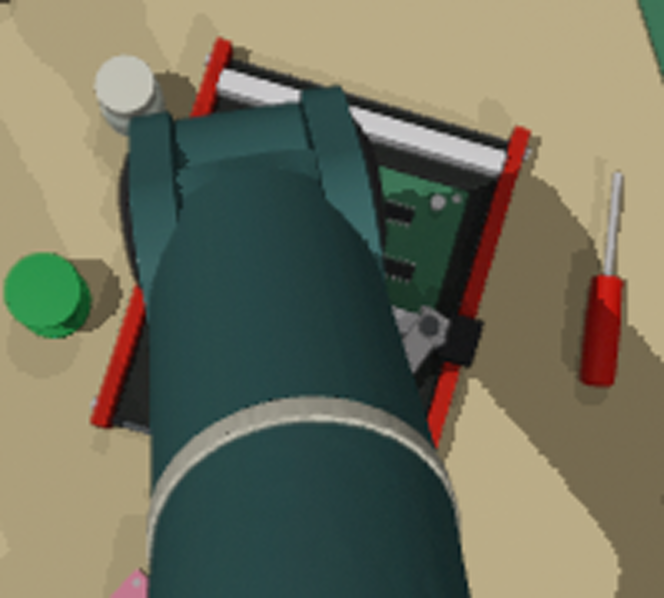

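The board is now square against the bar, with a gap of about 17 mm left to the stop strip at (615,260) in the side crop. I'll continue slowly.

```bash
python3 -m inch '[[0,-0.002,0,0,0,0,0],[0,-0.004,0,0,0,0,0],[0,-0.006,0,0,0,0,0],[0,-0.008,0,0,0,0,0],[0,-0.010,0,0,0,0,0],[0,-0.012,0,0,0,0,0],[0,-0.013,0,0,0,0,0],[0,-0.014,0,0,0,0,0],[0,-0.014,0,0,0,0,0]]'
python3 -m inch '[[0,-0.0005,0,0,0,0,0],[0,-0.001,0,0,0,0,0],[0,-0.0015,0,0,0,0,0],[0,-0.002,0,0,0,0,0]]'
```

```text
clock: 4.55
tcp_pos: [0.5859, 0.1082, 0.0462]
ee_rot: [-180.0, -0.0, 162.9]
force: [-3.8, -1.0, -0.1]
finger_gap: 0.003
clock: 4.88
tcp_pos: [0.5876, 0.1077, 0.0462]
ee_rot: [-180.0, -0.0, 162.9]
force: [-5.3, -1.1, 1.6]
finger_gap: 0.0
```

```bash
python3 -m inch '[[0,-0.0005,0,0,0,0,0],[0,-0.001,0,0,0,0,0],[0,-0.0015,0,0,0,0,0],[0,-0.002,0,0,0,0,0]]'
python3 snap.py c
```

```text
clock: 5.22
tcp_pos: [0.5895, 0.1071, 0.0462]
ee_rot: [-180.0, -0.0, 162.9]
force: [-5.7, -1.3, 1.1]
finger_gap: 0.003
```

View pics/c_side.png

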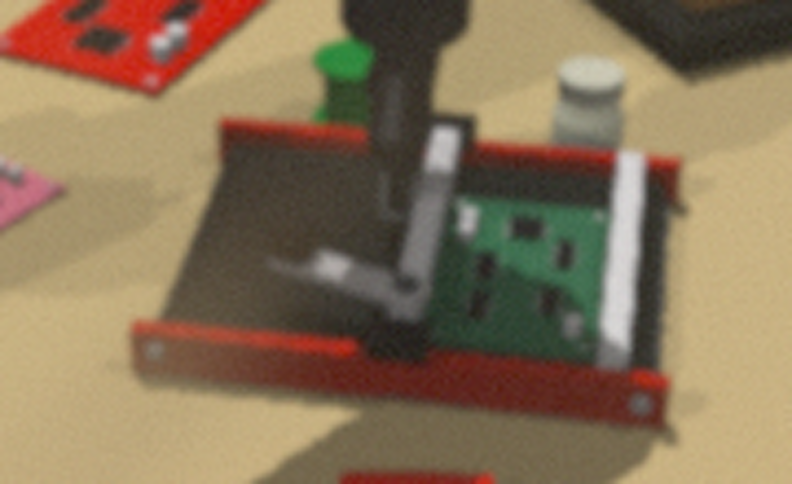

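```bash
python3 -m inch '[[0,-0.0005,0,0,0,0,0],[0,-0.001,0,0,0,0,0],[0,-0.0015,0,0,0,0,0],[0,-0.0015,0,0,0,0,0]]'
```

```text
clock: 5.65
tcp_pos: [0.5903, 0.1069, 0.0462]
ee_rot: [-180.0, -0.1, 162.9]
force: [-10.3, -0.4, 5.8]
finger_gap: -0.003
```

Contact force is rising, so the board is reaching the stop. One more small squeeze.

```bash
python3 -m inch '[[0,-0.0005,0,0,0,0,0],[0,-0.001,0,0,0,0,0],[0,-0.001,0,0,0,0,0]]'
```

```text
clock: 5.9
tcp_pos: [0.5904, 0.1069, 0.0461]
ee_rot: [-179.9, -0.2, 163.0]
force: [-15.8, 1.5, 10.9]
finger_gap: 0.003
```

```bash
python3 -m inch '[[0,0.002,0,0,0,0,0],[0,0.010,0,0,0,0,0],[0,0.025,0,0,0,0,0],[0,0.04,0,0,0,0,0],[0,0.04,0,-0.03,0,0,0],[0,0.04,0,-0.06,0,0,0],[0,0.04,0.02,-0.09,0,0,0],[0,0.04,0.05,-0.11,0,0,0],[0,0.06,0.08,-0.11,0,0,0],[0,0.08,0.11,-0.11,0,0,0],[0,0.11,0.14,-0.11,0,0,0],[0,0.14,0.16,-0.11,0,0,0]]'
python3 -m inch '[[0,0.03,0,0,0,0,0],[0,0.05,0,0,0,0,0],[0,0.05,0,0,0,0,0]]'
python3 snap.py d
```

```text
clock: 6.9
tcp_pos: [0.5046, 0.3034, 0.1566]
ee_rot: [179.9, 0.1, 163.0]
force: [0.1, 1.5, 0.3]
finger_gap: 0.0
clock: 7.15
tcp_pos: [0.4535, 0.3177, 0.1564]
ee_rot: [180.0, -0.1, 163.2]
force: [-0.4, 0.7, -0.8]
finger_gap: -0.001
```

View pics/d_side.png

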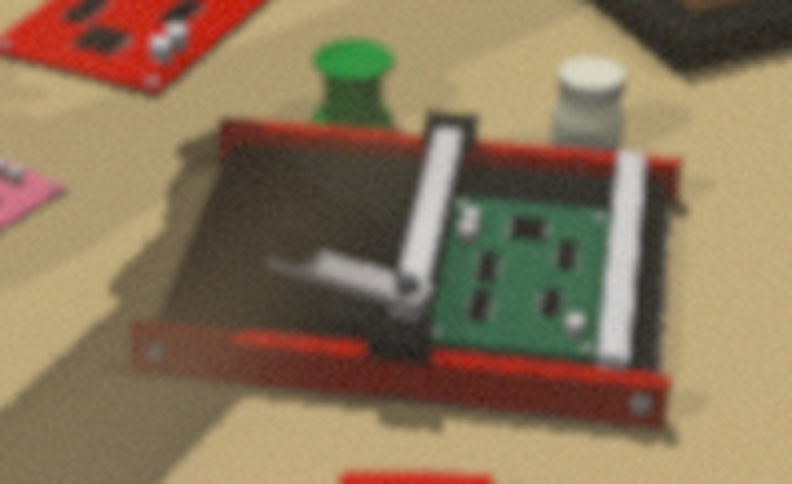

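View pics/d_top.png

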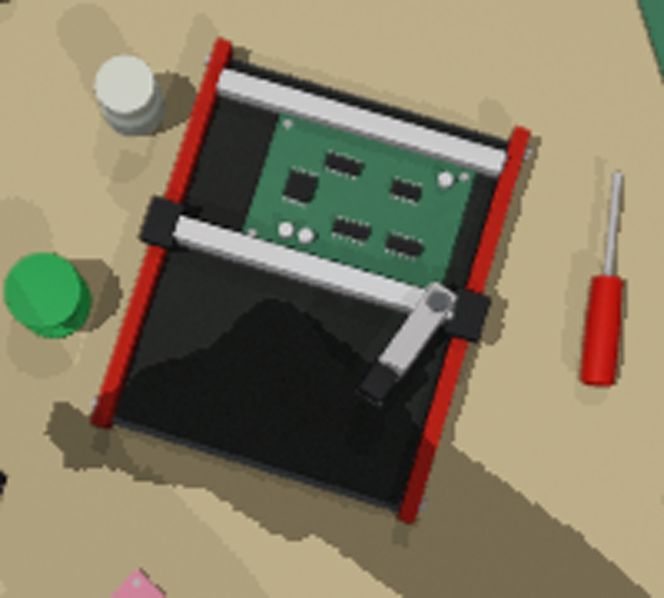

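Both views show the board snug between the bar and stop. In the top crop the pivot is at (438,300) and the tab at (377,384). I'll measure the bar travel and lever angle.

Run:
```python
import cv2
from h import *
x=np.array([.59722,.07903,-.29835])
c,s=np.cos(x[2]),np.sin(x[2]);R=np.array([[c,-s],[s,c]])
k=lambda u,v:(190+u/3.32,110+v/3.32)
def F(u,v,z): 
    w=ray("top",*k(u,v),z); return np.round(w,4),np.round(R.T@(w[:2]-x[:2])*1000,1)
for nm,u,v,z in [("barL",178,227,.046),("barmid",300,263,.046),("pivot",438,300,.0565),("tab",378,382,.0795),("blkL",160,222,.0455),("blkR",468,315,.0455)]: print(nm,*F(u,v,z))
from rig import telemetry
t=telemetry.sense()['tcp_pos']; print(R.T@(t[:2]-x[:2]))
p=cv2.imread("pics/d_top_full.png"); cv2.imwrite("pics/d_zoom.png",cv2.resize(p[140:235,225:340],None,fx=6,fy=6,interpolation=cv2.INTER_CUBIC))
```

```text
barL [0.6294 0.176  0.046 ] [  2.3 102.2]
barmid [0.6028 0.0891 0.046 ] [ 2.3 11.2]
pivot [ 0.5738 -0.0074  0.0565] [  3.  -89.5]
tab [0.5138 0.0365 0.0795] [-67.2 -65.1]
blkL [0.6333 0.189  0.0455] [  2.1 115.7]
blkR [ 0.5648 -0.0295  0.0455] [   0.9 -113.2]
[-0.20342841  0.18510699]
```

View pics/d_zoom.png

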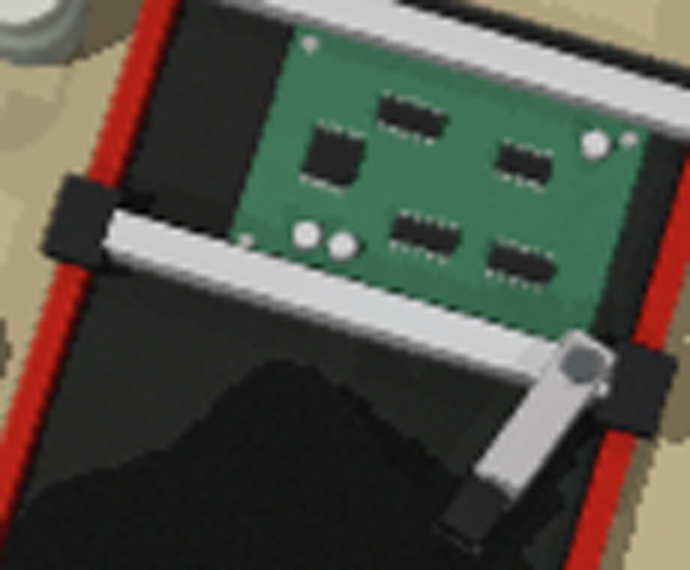

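```bash
python3 -m inch '[[0,-0.005,-0.015,0,0,0,0],[0,-0.015,-0.045,0,0,0,0],[0,-0.027,-0.075,0,0,0,0],[0,-0.04,-0.105,0,0,0,0],[0,-0.053,-0.135,0,0,0,0],[0,-0.066,-0.165,0,0,0,0],[0,-0.079,-0.195,0,0,0,0],[0,-0.092,-0.225,0,0,0,0],[0,-0.105,-0.255,0,0,0,0],[0,-0.117,-0.28,0,0,0,0],[0,-0.123,-0.295,0,0,0,0],[0,-0.123,-0.295,0,0,0,0]]'
python3 -m inch '[[0,0,0,0.015,0,0,0],[0,0,0,0.04,0,0,0],[0,0,0,0.065,0,0,0],[0,0,0,0.08,0,0,0],[0,0,0,0.08,0,0,0],[0,0,0,0.08,0,0,0]]'
python3 snap.py e
python3 - <<'E'
from h import *
from rig import telemetry
c,s=np.cos(-.29835),np.sin(-.29835);R=np.array([[c,-s],[s,c]])
print(R.T@(telemetry.sense()['tcp_pos'][:2]-[.59722,.07903]))
E
```

```text
clock: 8.25
tcp_pos: [0.4889, -0.0081, 0.1565]
ee_rot: [-179.9, 0.1, 162.5]
force: [-0.6, -1.1, -0.1]
finger_gap: -0.001
clock: 8.75
tcp_pos: [0.4884, -0.0034, 0.0762]
ee_rot: [-180.0, -0.0, 162.9]
force: [0.8, -0.8, -0.0]
finger_gap: -0.003
[-0.07911139 -0.11035685]
```

View pics/e_side.png

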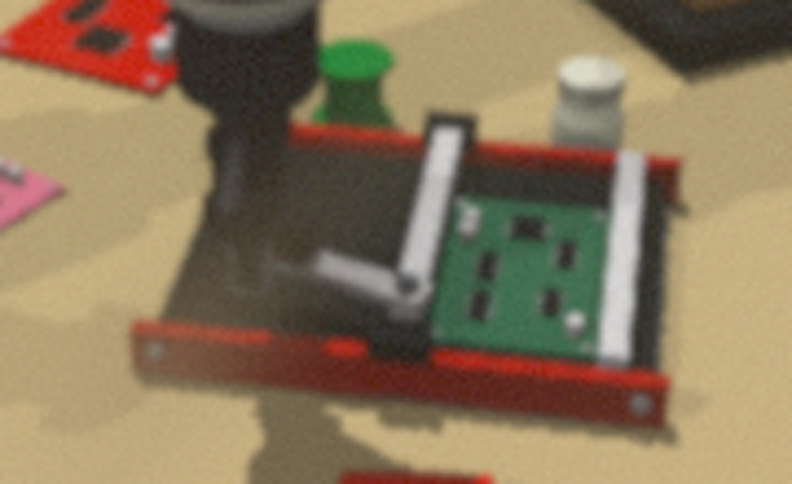

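View pics/e_top.png

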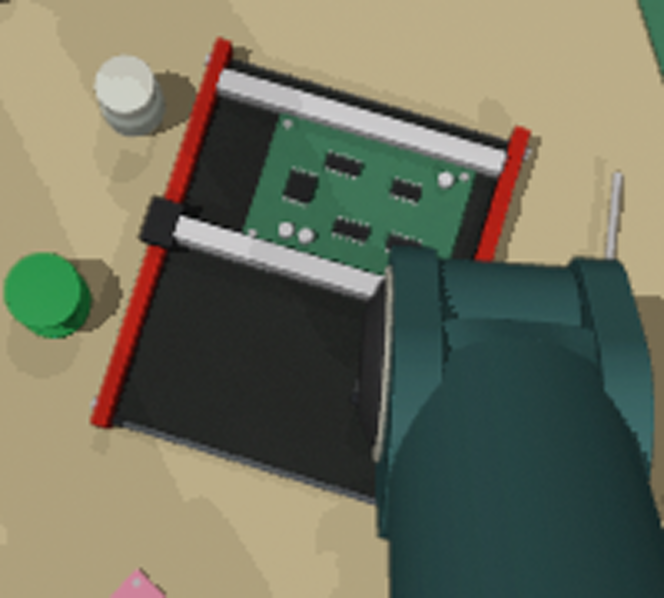

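```bash
python3 -m inch '[[0,-0.002,0.008,0,0,0,0],[0,-0.0045,0.017,0,0,0,0],[0,-0.005,0.024,0,0,0,0],[0,-0.0055,0.030,0,0,0,0],[0,-0.006,0.036,0,0,0,0],[0,-0.008,0.043,0,0,0,0],[0,-0.0105,0.050,0,0,0,0],[0,-0.014,0.057,0,0,0,0],[0,-0.018,0.064,0,0,0,0],[0,-0.024,0.071,0,0,0,0],[0,-0.030,0.077,0,0,0,0],[0,-0.030,0.077,0,0,0,0]]'
python3 snap.py f
```

```text
clock: 9.85
tcp_pos: [0.5413, 0.0629, 0.0763]
ee_rot: [180.0, 0.0, 163.0]
force: [0.1, 0.0, 0.1]
finger_gap: -0.001
```

View pics/f_side.png

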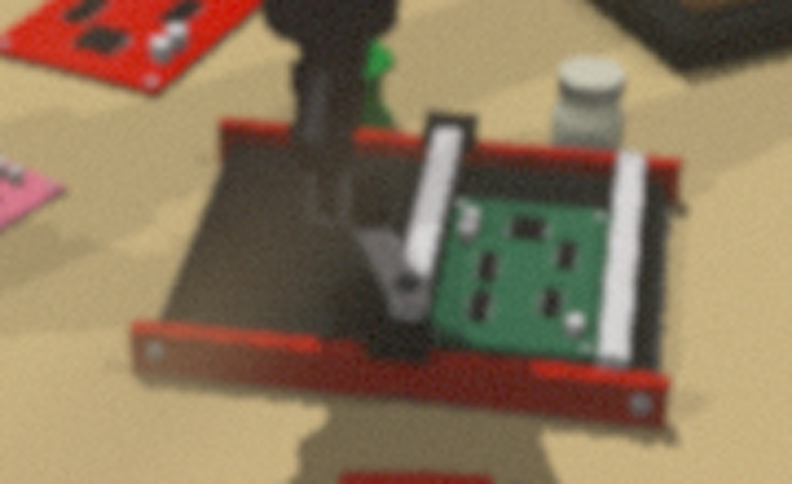

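The lever has swung partway, with the strip now from (407,283) to about (370,235). Continuing.

```bash
python3 -m inch '[[0,-0.005,0.004,0,0,0,0],[0,-0.010,0.007,0,0,0,0],[0,-0.015,0.010,0,0,0,0],[0,-0.019,0.012,0,0,0,0],[0,-0.023,0.014,0,0,0,0],[0,-0.027,0.015,0,0,0,0],[0,-0.030,0.016,0,0,0,0],[0,-0.031,0.016,0,0,0,0],[0,-0.031,0.016,0,0,0,0]]'
python3 -m inch '[[0,-0.0005,0,0,0,0,0],[0,-0.001,0,0,0,0,0],[0,-0.001,0,0,0,0,0]]'
python3 -m inch '[[0,-0.0005,0,0,0,0,0],[0,-0.001,0,0,0,0,0],[0,-0.001,0,0,0,0,0]]'
python3 snap.py g
```

```text
clock: 10.7
tcp_pos: [0.5744, 0.0681, 0.0763]
ee_rot: [180.0, 0.0, 162.9]
force: [0.3, 0.9, -0.5]
finger_gap: -0.002
clock: 10.95
tcp_pos: [0.575, 0.0679, 0.0764]
ee_rot: [180.0, -0.0, 162.9]
force: [0.1, 0.2, -0.3]
finger_gap: 0.006
clock: 11.2
tcp_pos: [0.5759, 0.0677, 0.0763]
ee_rot: [180.0, -0.0, 162.9]
force: [-3.3, 2.6, 2.7]
finger_gap: 0.002
```

View pics/g_side.png

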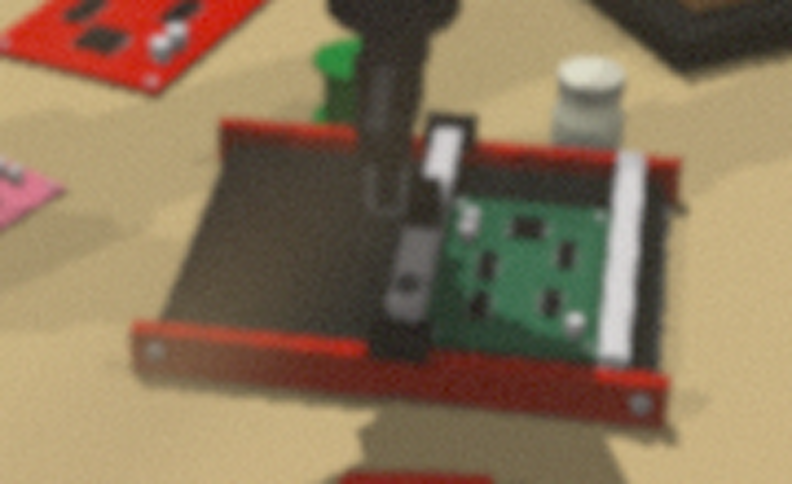

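The lever is nearly along the bar. I'll push on until it's firm against its stop.

```bash
python3 -m inch '[[0,-0.0005,0,0,0,0,0],[0,-0.001,0,0,0,0,0],[0,-0.001,0,0,0,0,0],[0,-0.001,0,0,0,0,0]]'
python3 -m inch '[[0,-0.0005,0,0,0,0,0],[0,-0.001,0,0,0,0,0],[0,-0.001,0,0,0,0,0],[0,-0.001,0,0,0,0,0]]'
```

```text
clock: 11.63
tcp_pos: [0.5761, 0.0677, 0.0762]
ee_rot: [-180.0, -0.1, 163.0]
force: [-8.8, 5.4, 6.4]
finger_gap: -0.004
clock: 11.97
tcp_pos: [0.5763, 0.0677, 0.0761]
ee_rot: [-180.0, -0.2, 163.0]
force: [-15.2, 5.4, 9.9]
finger_gap: -0.005
```

It's firm at the stop, with the TCP no longer advancing. Backing away.

```bash
python3 -m inch '[[0,0.002,0,0,0,0,0],[0,0.006,0,0,0,0,0],[0,0.015,0,0,0,0,0],[0,0.03,0,0,0,0,0],[0,0.04,0,-0.03,0,0,0],[0,0.04,0,-0.06,0,0,0],[0,0.05,0.02,-0.09,0,0,0],[0,0.07,0.05,-0.10,0,0,0],[0,0.09,0.08,-0.10,0,0,0],[0,0.11,0.11,-0.10,0,0,0],[0,0.13,0.14,-0.10,0,0,0],[0,0.15,0.17,-0.10,0,0,0]]'
python3 -m inch '[[0,0.02,0.03,0,0,0,0],[0,0.03,0.05,0,0,0,0],[0,0.03,0.05,0,0,0,0],[0,0.03,0.05,0,0,0,0]]'
python3 snap.py i
```

```text
clock: 12.97
tcp_pos: [0.4834, 0.2748, 0.1765]
ee_rot: [180.0, 0.0, 162.9]
force: [0.3, 0.3, -0.4]
finger_gap: 0.002
clock: 13.3
tcp_pos: [0.4696, 0.331, 0.1761]
ee_rot: [-180.0, 0.0, 163.1]
force: [0.8, -0.5, -0.6]
finger_gap: -0.0
```

View pics/i_side.png

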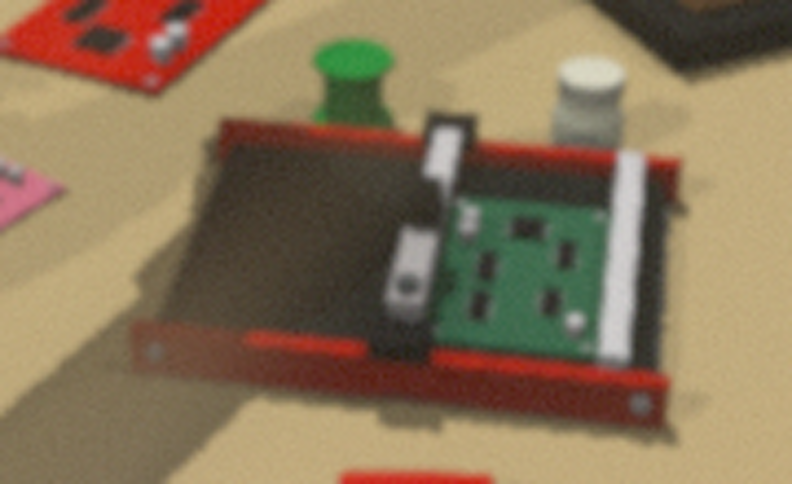

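View pics/i_top.png

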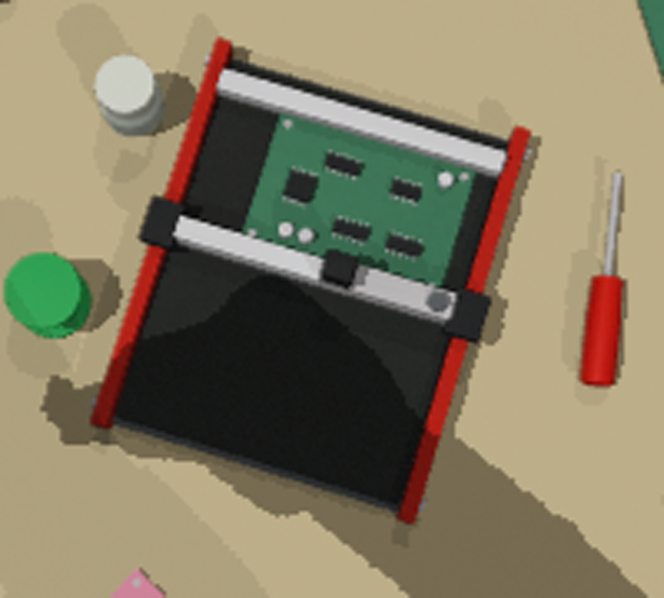

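In the top view the lever lies along the bar, pivot (438,300) to tab (341,267), and the board sits between bar and strip. The reel, jar and driver are at their original pixels. One numeric check before handing in.

Run:
```python
import cv2
from h import *
x=np.array([.59722,.07903,-.29835])
c,s=np.cos(x[2]),np.sin(x[2]);R=np.array([[c,-s],[s,c]])
k=lambda u,v:(190+u/3.32,110+v/3.32)
for nm,u,v,z in [("bar",178,227,.046),("pivot",438,300,.0565),("tab",342,265,.0795),("bd far L",281,112,.024),("bd near L",247,232,.024),("bd far R",476,170,.024),("near R",446,285,.024)]:
    w=ray("top",*k(u,v),z); print(nm,np.round(R.T@(w[:2]-x[:2])*1000,1))
a=cv2.imread("pics/d_top_full.png").astype(int);b=cv2.imread("pics/i_top_full.png").astype(int);o=cv2.imread("pics/top0.png").astype(int)
for nm,(u0,v0,u1,v1) in dict(reel=(188,183,220,215),jar=(217,124,242,154),drv=(362,155,382,230)).items(): print(nm,abs(o-b)[v0:v1,u0:u1].mean())
```

```text
bar [  2.3 102.2]
pivot [  3.  -89.5]
tab [  3.1 -18.8]
bd far L [110.9  58.8]
bd near L [17.3 56.2]
bd far R [110.  -90.9]
near R [ 21.4 -93.4]
reel 9.495442708333334
jar 12.401333333333334
drv 11.342666666666666
```

```bash
python3 -c "
from rig import arm
print(arm.hand_in())"
```

```text
the job is handed in; nothing more can be done
None
```

The board is home against the stop strip, the lock lever is shut along the bar, and the job is handed in; the last clock reading before hand-in was about 13.3 s. With the fingers shut, I pushed the bar until the force rose to about 16 N and it stopped moving. I then swept the lever tab round until it was firm at its stop, about 16 N in the horizontal, and backed well clear.

**Last checks, frame coordinates:**

| Item | Measured | Expected |
|---|---|---|
| Bar centre x | +2.3 mm (travel about 0.110 m) | +2 mm (travel 0.110 m) |
| Board far edge x, at its two ends | 110.9 and 110.0 mm | 110 mm |
| Lever pin x and tab x | 3.0 and 3.1 mm | equal when shut |

- **Board near edge:** it is partly hidden by the bar. The pixel readings of 17 and 21 mm are where the bar covers it, so they are not a real measurement.
- **Bystanders:** the reel, jar and screwdriver look unmoved. The automatic picture comparison there showed differences of 9 to 12 grey levels. I took that as image noise and shadow but did not check it further.
- **Forces:** every reading I saw was under 20 N.

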